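# Tip the fish tins flat for opening

### The arm

A 6-joint arm with a two-finger parallel gripper is mounted at the origin on a cart in front of the work surface, level with it; the furniture and walls round the work are solid. World frame = base frame: x ahead of the robot, y to its left, z up, the work surface at z = 0. Lengths are in m, angles in rad, forces in N, time in s.
With the tool pointing down it reaches from about 0.3 to 0.75 m from the base axis. Payload 8.5 kg.
Tool frame: the origin (TCP) lies between the finger pads; the fingertips stand 11 mm ahead of it and the grasp point (between the pads) lies 8 mm behind it; z points along the fingers, y is the line along which they close (so a half turn about z gives the same grasp; the last joint's range is limited). The gripper opens to 88 mm and grips with 3 to 60 N. Pads are 18 mm wide; open, the fingers measure 123 mm over their backs; the gripper's body (75 mm by 187 mm) begins 45 mm behind the grasp point.
Start: joints at [0.919, 0.381, 1.297, -0, 1.464, -0.215], TCP at [0.233, 0.498, 0.25] pointing down, gripper open.
Joint ranges: [-3.11, 3.11], [-0.89, 2.33], [0.22, 2.48], [-1.42, 4.56], [0.17, 2.85], [-2.88, 2.88]. Speed limits (rad/s): [2.39, 2.39, 3.14, 3.14, 3.14, 3.14].

### API

Orientations are given as a unit quaternion [w, x, y, z].
In Python, from rig import env gives the robot as it stands. The module is installed in compiled form; this text tells all that it offers. Calls block until the motion is done:
- env.move_ptp(position, orientation): joint-space move of the TCP to a pose.
- env.move_l(position, frame=None, velocity=0.15, threshold=None): straight line of the TCP; frame=None keeps the orientation; velocity is the mean speed in m/s. With threshold (N) it stops when the force on the tool has changed by that much, and returns True; else False.
- env.move_joints(angles): joint-space move.
- env.command_gripper(opening, force=None): finger opening in m; force is the grip in N (None keeps the last); returns when the fingers have stopped.
- env.hold(seconds).
- env.solve_ik(position, orientation): joint angles nearest the present ones, or None.
- env.get_image(name): name is "scene" or "top"; returns the picture (384x512x3 uint8, red, green, blue); there is no depth.
- env.calibration(name): a dict with "mtx" (3x3 intrinsics, pixels), "R" (3x3) and "t" (3): a world point X has camera coordinates R X + t. Camera axes: x right, y down, z forward; pixel columns grow to the right and rows downward; lengths in m; the calibration is good to about 2 mm. A picture is of the moment at which its call begins. calibration takes no time and is no camera call.
A pose or a line that the arm cannot do raises env.Unreachable and nothing moves.
- env.job_done(): hands the job in; it is judged then, once.
Readings, each from a call of its own:
- env.get_t(): time.
- env.get_joint_pos(): joint angles.
- env.get_qd(): joint speeds.
- env.get_joint_torque(): joint torques, N m.
- env.get_ee_pos(): TCP position.
- env.get_ee_rot(): TCP orientation.
- env.get_force(): force on the tool from outside, world axes, zero at the start.
- env.get_moment(): the same for the moment, N m.
- env.get_opening(): finger opening in m.
- env.get_gripper_force(): force on a finger pad.
Only numpy, scipy, OpenCV 4.12 (cv2) and the standard library are available. Lean on these libraries where they do the work, as an engineer would, in place of code of your own. Each camera call takes 0.05 s, during which the arm holds its last target. There are 200 camera calls.

### The job

Two fish tins stand on edge on the chopping board. Push each one over with the fingertips so that both lie flat on the board with the teal lid upwards, ready for opening, close to where they stood; do not pick up or carry the tins, and leave the glass and the jars alone.

Things in the scene. Friction and masses are not known exactly. Their poses are not given: they have to be found in the camera images.
- tin_a: flat fish tin, 63 (x) x 105 (y) x 26 (z) mm, 0.15 kg, pale sides and base, teal lid. Origin: centre of its base; z points from the base out through the lid. Starts standing on its +x flank on the board, lid facing any way sideways and 8 deg up (tapered flanks), origin 27 mm and highest edge 60 mm above the board's top. Lying lid up, z is up and the origin at the board's top
- tin_b: second fish tin, same in all respects as tin_a (sizes, frame, standing on its +x flank on the board). For both: the flank stood on ends 7 mm beyond the centre of mass on the base side and 16 mm on the lid side, so a tin falls onto its base after tipping 13 deg that way, and its middle ends about 40 mm from where it stood, towards where its base faced
- board: wooden chopping board, 250 (x) x 360 (y) x 22 mm, fixed; origin at the centre of its underside, top 22 mm above that; x and y axes along its short and long sides
- juice_glass: tall clear glass, 68 mm across, 142 mm high, loose, upright to the right of the board; origin at the centre of its underside, z up; must be left alone
- spice_jar: spice jar with green label and dark cap, 44 mm across, 96 mm high, loose, upright to the left of the board; origin at the centre of its underside, z up; must be left alone
- honey_jar: honey jar with black cap, 63 mm across, 94 mm high, loose, upright behind the board; origin at the centre of its underside, z up; must be left alone
There are look-alikes about, which are no part of the job. Leave any green look-alike of the tin_b alone.

How it is judged:
At the end, for the whole second after the job is handed in: Both fish tins lie flat on the chopping board on their bases, lid up (tilt under 0.12 rad, base between 5 mm below and 8 mm above the board's top), the centre of each base at least 10 mm inside the board's edges, at rest, and the glass and both jars still stand (angle between each of tin_a, tin_b's own z axis and vertical below 0.12 rad and z of tin_a in the frame of board between 0.017 and 0.03 m and x of tin_a in the frame of board between -0.115 and 0.115 m and y of tin_a in the frame of board between -0.17 and 0.17 m and linear speed of each of tin_a, tin_b below 0.02 m/s and z of tin_b in the frame of board between 0.017 and 0.03 m and x of tin_b in the frame of board between -0.115 and 0.115 m and y of tin_b in the frame of board between -0.17 and 0.17 m and angle between each of juice_glass, spice_jar, honey_jar's own z axis and vertical below 0.15 rad); the robot touches nothing.
It fails at once if a fish tin is lifted (its base's centre more than 16 mm higher than it stood) (height (world z) of any of tin_a, tin_b above 0.065 m).
It fails at once if a fish tin is carried or shoved away (its base's centre more than 120 mm from where it started) (distance of any of tin_a, tin_b from where it was at the start of the episode above 0.12 m).
It fails at once if the glass or a jar is moved by more than 15 mm or tipped ((distance of juice_glass from where it was at the start of the episode above 0.015 m or angle between juice_glass's own z axis and vertical above 0.25 rad) or (distance of spice_jar from where it was at the start of the episode above 0.015 m or angle between spice_jar's own z axis and vertical above 0.25 rad) or (distance of honey_jar from where it was at the start of the episode above 0.015 m or angle between honey_jar's own z axis and vertical above 0.25 rad)).
It also fails if it takes over 38 s, if anything falls off the work surface, if the arm or the gripper's body presses on something with over 40 N, if the wrist force passes 120 N, or if a joint passes its speed limit or range.

## Working session

There is one attempt and no reset: what is moved stays moved. The work goes in short steps, each a Python script; the robot and the scene stay as the last script left them, time stands still between calls to the robot, and variables do not carry over. Pictures are saved under pics/ and viewed, at most 10 in all, crops included, and the job is handed in when it is done.

```bash
mkdir -p pics
python3 - <<'E'
from rig import env
import cv2
for n in("scene","top"):
    im=env.get_image(n); cv2.imwrite(f"pics/{n}0.png",cv2.resize(im[:,:,::-1],(800,600),interpolation=cv2.INTER_CUBIC))
    c=env.calibration(n);print(n,c["mtx"],c["R"],c["t"])
E
```

```text
scene [[427.33660911   0.         255.20388339]
 [  0.         427.33660911 192.13332572]
 [  0.           0.           1.        ]] [[ 0.73958453 -0.6727077   0.02188773]
 [-0.29221157 -0.35021677 -0.88992169]
 [ 0.60632263  0.65177646 -0.45558788]] [-0.34047454  0.25924088  0.73391416]
top [[373.61079497   0.         256.71024448]
 [  0.         373.61079497 191.74306793]
 [  0.           0.           1.        ]] [[ 0.0243589  -0.99949838  0.02023941]
 [-0.98108208 -0.02778964 -0.19158727]
 [ 0.19205361 -0.01518967 -0.98126688]] [0.07945988 0.55568764 1.17071853]
```

View pics/scene0.png

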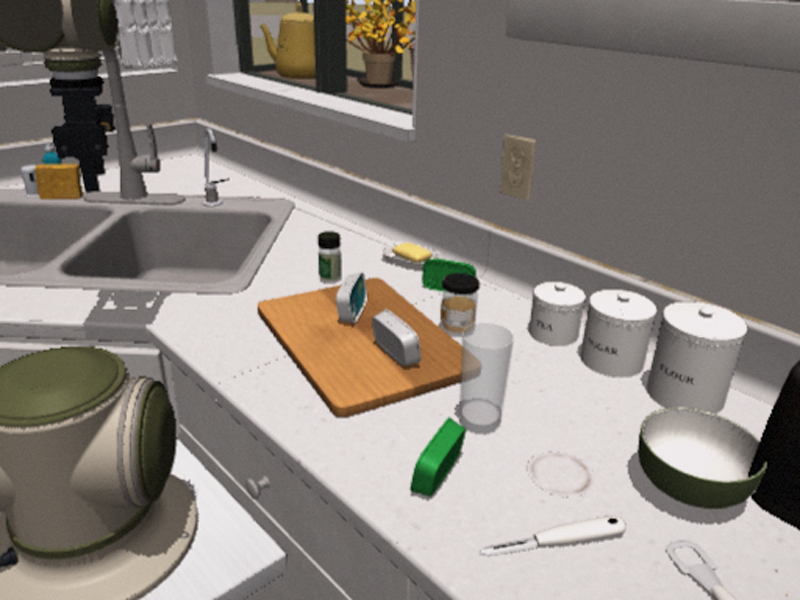

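View pics/top0.png

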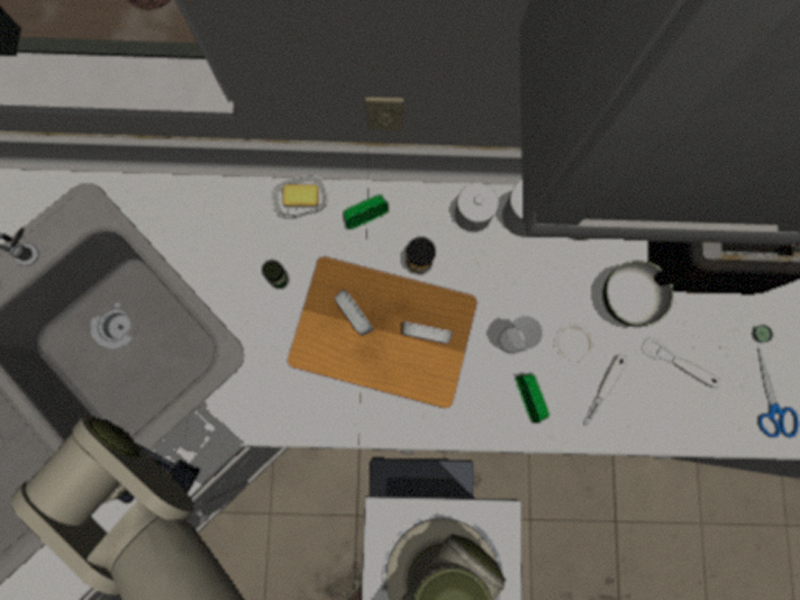

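The scene view shows the two tins on the board, at about (352,298) with teal on its right and at (396,338). In the top view they are at (353,312) and (427,332). I'll zoom in on both views.

Run:
```python
import cv2,numpy as np
from rig import env
s=env.get_image("scene")[165:265,160:310,::-1]; t=env.get_image("top")[160:265,180:310,::-1]
a=cv2.resize(s,None,fx=5.2,fy=5.2,interpolation=cv2.INTER_CUBIC);b=cv2.resize(t,None,fx=5.5,fy=5.5,interpolation=cv2.INTER_CUBIC)
b=cv2.convertScaleAbs(b,alpha=1.4)
cv2.imwrite("pics/s1.png",a);cv2.imwrite("pics/t1.png",b)
for n in("scene","top"):
    c=env.calibration(n);print(-c["R"].T@c["t"])
```

```text
[-0.11742588 -0.61659732  0.57251869]
[0.31839891 0.1126452  1.25364177]
```

View pics/s1.png

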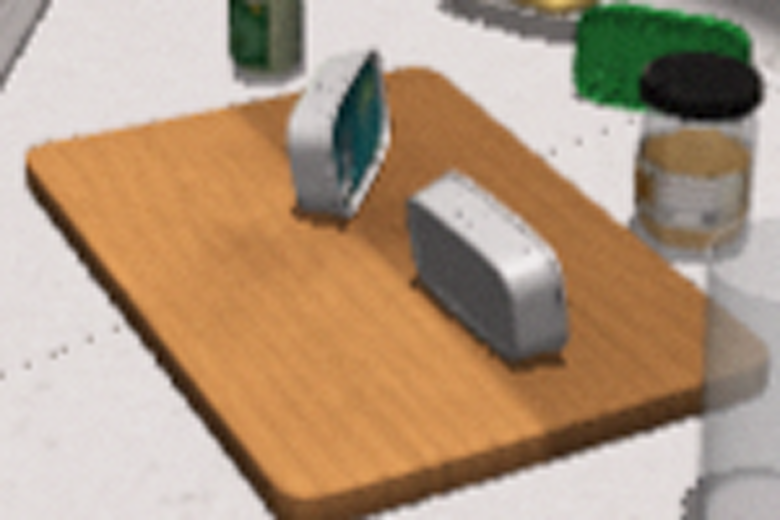

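View pics/t1.png

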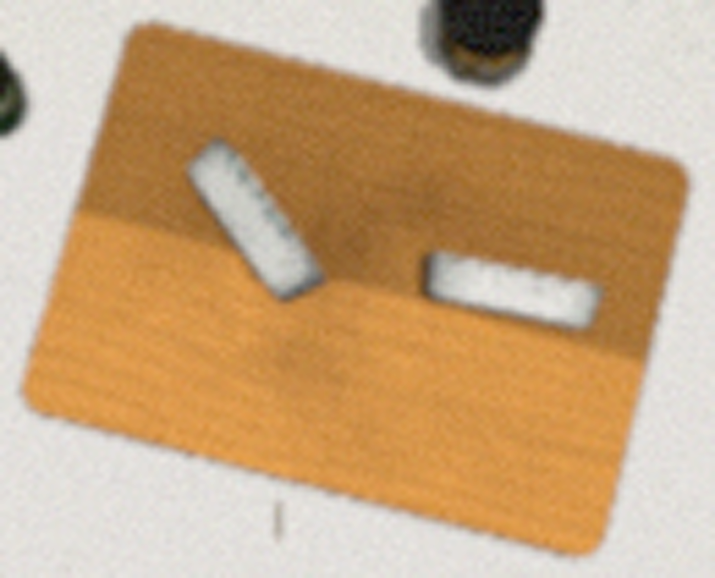

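The left tin's lid (teal) faces the upper right of the top view, and its upper lid edge runs from about crop px (222,142) to (322,275). The right tin shows its grey base to the scene camera, so its lid faces away from the robot; that lid edge runs from about (432,255) to (600,287). I'll push the left tin first.

```bash
cat > h.py <<'E'
from rig import env
import numpy as np, cv2
from scipy.spatial.transform import Rotation as R
c=env.calibration("top")
def ray(p,z):
    u,v=180+p[0]/5.5,160+p[1]/5.5
    C=-c["R"].T@c["t"]; d=c["R"].T@np.linalg.inv(c["mtx"])@[u,v,1]
    return (C+d*(z-C[2])/d[2])[:2]
def plan(p,q,lidpx):
    P,Q=ray(p,.082),ray(q,.082); m=(P+Q)/2; e=(Q-P)/np.linalg.norm(Q-P)
    n=np.array([-e[1],e[0]]); n*=np.sign(n@(ray(lidpx,.082)-m))
    print("mid",m,"len",np.linalg.norm(Q-P),"n",n); return m,n
def push(m,n):
    best=None
    for s in(1,-1):
        x=np.r_[s*n,0]; z=np.array([0,0,-1.]); 
        q=R.from_matrix(np.c_[x,np.cross(z,x),z]).as_quat()[[3,0,1,2]]
        a=np.r_[m+.045*n,.2]; j=env.solve_ik(a,q)
        if j is not None and (best is None or abs(j[5])<abs(best[1][5])): best=(q,j,a)
    q,j,a=best; print(np.round(j,2))
    env.command_gripper(0.0); env.move_ptp(a,q)
    env.move_l([a[0],a[1],.073],velocity=.12)
    e=np.r_[m-.02*n,.073]; print("stopped",env.move_l(e,velocity=.05,threshold=20))
    env.hold(.3); print(env.get_ee_pos(),env.get_force())
    env.move_l(np.r_[env.get_ee_pos()[:2],.2],velocity=.15); print("t",env.get_t())
def snap(n,f):
    im=env.get_image("scene")[165:265,160:310,::-1]
    b=env.get_image("top")[160:265,180:310,::-1]
    a=cv2.resize(im,(400,267)); b=cv2.resize(b,(400,323))
    cv2.imwrite(f,np.vstack([a,b]))
E
python3 - <<'E'
from h import *
A=plan((222,142),(322,275),(340,160)); B=plan((432,255),(600,287),(520,150))
push(*A); snap(0,"pics/a1.png")
E
```

```text
mid [0.52550132 0.1808769 ] len 0.09763863714088894 n [ 0.62200573 -0.78301269]
mid [0.4926556  0.03894301] len 0.09849176344172497 n [ 0.98676814 -0.16213774]
[ 0.05  0.46  1.32 -0.    1.36 -0.62]
stopped False
[0.51311731 0.1964741  0.07298644] [ 0.35238059  0.2611176  -0.52292882]
t 7.2083
```

View pics/a1.png

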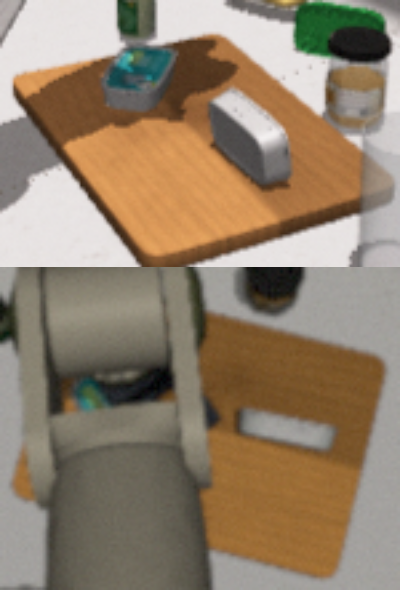

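The left tin now lies flat on the board with its teal lid up, at about (140,75) in the scene crop. The right tin hasn't moved, so I'll push it next.

Run:
```python
from h import *
push(*plan((432,255),(600,287),(520,150)))
env.move_ptp([.35,.42,.25],env.get_ee_rot()); print(env.get_t(),env.get_opening()); snap(0,"pics/b1.png")
```

```text
mid [0.4926556  0.03894301] len 0.09849176344172497 n [ 0.98676814 -0.16213774]
[-0.16  0.4   1.42 -0.    1.32 -1.57]
stopped False
[0.47298114 0.04217136 0.07298014] [0.20318418 1.09029469 0.37314672]
t 12.4667
13.95 0.00019751437974971223
```

View pics/b1.png

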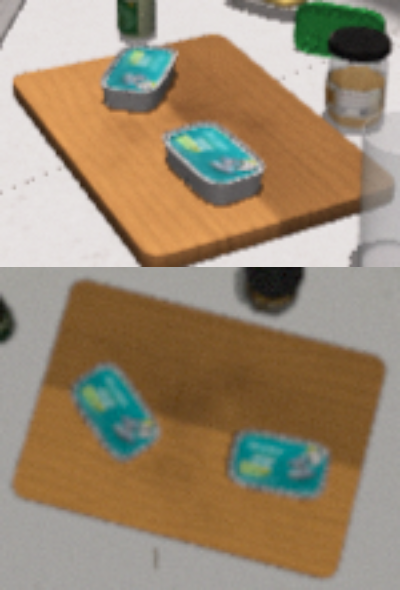

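Both tins lie flat with the teal lid up, at about (115,410) and (280,463) in the lower crop. They're well inside the board's edges, and the jars and glass look undisturbed.

```bash
python3 -c "
from rig import env
print(env.job_done())"
```

```text
the job is handed in; nothing more can be done
None
```

Both tins were pushed over and lie flat on the board with the teal lids up, the glass and jars were left alone, and the job was handed in at about 14 s; no verdict came back.

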